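# Click the photometer's filter wheel to green and start the reading

### The arm

A 6-joint arm with a two-finger parallel gripper is mounted at the origin on the work surface. World frame = base frame: x ahead of the robot, y to its left, z up, the work surface at z = 0. Lengths are in m, angles in degrees, forces in N, time in s.
With the tool pointing down it reaches from about 0.3 to 0.75 m from the base axis. Payload 8.5 kg.
Tool frame: the origin (TCP) lies between the finger pads; the fingertips stand env.finger_overhang ahead of it and the grasp point (between the pads) lies 2 mm behind it (env.finger_overhang is the distance from the TCP to the fingertips, in m); z points along the fingers, y is the line along which they close (so a half turn about z gives the same grasp; the last joint's range is limited). The gripper opens to 85 mm and grips with 20 to 120 N. Pads are 22 mm wide; open, the fingers measure 114 mm over their backs; the gripper's body (76 mm by 85 mm) begins 54 mm behind the grasp point. The pads swing forward as they close: fully open they stand 13 mm farther back than shut.
Start: joints at [51.721, 21.807, 74.336, -0, 83.858, -12.336], TCP at [0.241, 0.495, 0.248] pointing down, gripper open.
Joint ranges: [-178.18, 178.18], [-50.72, 133.34], [12.68, 142.11], [-81.47, 261.47], [9.98, 163.14], [-165.26, 165.26]. Speed limits (degrees/s): [136.94, 136.94, 180, 180, 180, 180].

### API

Orientations are given as a 3x3 rotation matrix whose columns are the frame's x, y, z axes.
In Python, from rig import env gives the robot as it stands. The module is installed in compiled form; this text tells all that it offers.
- The arm moves only by the tool jog_arm, never from a script. Its arguments are lists of equal length, an entry for each row: "hand": the finger opening in m, from 0 to 0.0854; "travel": the shift along the world's x, y, z in m, a list of three; "yaw": the turn about the world's z in rad. A call has exactly 5 rows; each row shifts and turns the commanded pose from where the row before left it; what a row does not reach is not made up. A row lasts 1/8 s, in which the tool goes at most 62.5 mm and 10.7 degrees, less where a joint would pass 70% of its speed; a pose out of reach is approached as far as the arm can. A call is refused whole if a number of a shift passes 0.0625 or a number of a turn 0.188, either way. A call with a gripper value outside its range is refused whole. The fingers move at their own pace and stop on an object; "grip_force" is the grip in N (left out, the last holds). Time passes only in rows, so rows that do not move let the fingers close, or fill a call up. It gives the time, the measured TCP pose, the force, the opening and the grip force at its end, in the units of the state.
- env.observe(): the state, without advancing time (a new reading comes with each control period).
- env.get_image(name): name is "scene" or "top" or "wrist"; returns the picture (480x640x3 uint8, red, green, blue); there is no depth.
- env.calibration(name): a dict with "fx", "fy", "cx", "cy" (pixels), "position" and "rotation" of the camera in the world; the wrist camera has in their place "hand_eye" (4x4, takes a point from camera to tool coordinates, whose origin is the TCP and whose axes are the flange's). Camera axes: x right, y down, z forward; pixel columns grow to the right and rows downward; lengths in m; the calibration is good to about 2 mm. A picture is of the moment at which its call begins: read the wrist's pose just before it. calibration takes no time and is no camera call.
- env.close_job(): hands the job in; it is judged then, once.
The state is a dict: "time_s": time; "q": joint angles; "qvel": joint speeds; "joint_efforts": joint torques, N m; "position": TCP position; "tool_rot": TCP orientation; "ft_force": force on the tool from outside, world axes, zero at the start; "wrist_torque": the same for the moment, N m; "grip_width": finger opening in m; "gripper_force": force on a finger pad.
Only numpy, scipy, OpenCV 4.12 (cv2) and the standard library are available. Lean on these libraries where they do the work, as an engineer would, in place of code of your own. Each camera call takes 0.05 s, during which the arm holds its last target. There are 200 camera calls.

### The job

Set the filter photometer to green and take a reading: with a fingertip, flick the lobed edge of the filter wheel round, click by click, until the green window rests in line with the white pointer, and take the finger off. Then press the white read button right down and let it come up, never pressing it with another filter at the pointer. Pick nothing up: leave bottle, jar and tube rack standing where they are.

Things in the scene. Friction and masses are not known exactly. Their poses are not given: they have to be found in the camera images.
- photometer: Fixed flat white instrument with dark top, 220 (x, depth) x 300 (y, width) x 50 mm high. Origin: centre of its underside; x from its front (the robot's side) to its back, y to its left seen from the robot, z up; yaw within 0.35 rad. On top: filter wheel, axis at (-70, 0) mm; button at (-50, -110); white reading head at (-20, 115), 150 x 55 mm, up to 100 mm high; low display at the back, up to 62 mm.
- filter_wheel: Light grey disc, radius 40 mm, turning about a vertical axis without end, either way. Origin on the axis at its underside, 56 mm above the counter; top face at 70 mm. Eight lobes of the same thickness, 8 mm wide, reach out to radius 60 mm, one each 45 degrees, 38 mm free between their tips. A spring detent holds it each 45 degrees. At the start it rests 2 to 6 clicks from green (6 one way are 2 the other).
- wheel_center (a point): Centre of the wheel's top face, on its axis. At each click two lobes stand in front, 22.5 degrees to either side of the line from the axis straight to the photometer's front. The front face is 40 mm before the axis, so lobe tips overhang it by 20 mm and nothing is below them. About 2 N at a lobe tip starts the wheel; past halfway it snaps on to the next click, from less it springs back.
- green_window (a point): Centre of the green window on the wheel's top face, 31 mm from the axis. Eight round windows of 16 mm lie midway between the lobes: anticlockwise from above green, blue, violet, pink, red, orange, yellow, black. At each click one of them is in line with the pointer.
- pointer_mark (a point): Fixed point where the green window's centre must rest: 31 mm from the wheel's axis on the photometer's +y side, at (-70, 31) mm in its frame, height 70 mm. The white pointer, a bar 26 x 7 mm, comes from the reading head and points at it from +y.
- read_button (a joint): How far the read button is pressed, in m: 0 is up, 0.006 is fully down. It is a white round push button, 30 mm wide, in a black round housing of 46 mm; it moves straight down, springs back, and fully down takes 5 N.
- read_button_top (a point): The centre of the read button's top face, 72 mm above the counter when it is up (its housing's rim is at 62 mm).
- reagent: Amber bottle with a white cap, 42 mm wide, 95 mm tall, standing loose beside the photometer. Origin: centre of its base.
- jar: White jar with a red lid, 50 mm wide, 65 mm tall, standing loose beside the photometer, on the other side. Origin: centre of its base.
- tube_rack: Green rack, 50 x 130 mm, with four capped tubes, 74 mm tall, standing loose behind the photometer. Origin: centre of its base.
Mind the look-alikes: they are no part of the job. What is shaped like the jar but blue is not meant.

How it is judged:
By the outcome, as a careful person would: the job done as asked, in the order asked, and still so for the second after the job is handed in, with the robot touching nothing.
It also fails if it takes over 64 s, if anything falls off the work surface, if the arm or the gripper's body presses on something with over 40 N, if the wrist force passes 120 N, or if a joint passes its speed limit or range.

## Working session

There is one attempt and no reset: what is moved stays moved. The work goes in short steps, Python scripts to look and compute and a tool call to move; the robot and the scene stay as the last step left them, time stands still between calls to the robot, and variables do not carry over. Pictures are saved under pics/ and viewed, at most 10 in all, crops included, and the job is handed in when it is done.

Besides the shell and the picture viewer there is one more tool, called after "Request:" by a JSON object that holds its "api" and its "payload", one argument or row to a line. jog_arm: Moves the arm, as the interface text tells. Its arguments: {"type":"object","properties":{"hand":{"type":"array"},"travel":{"type":"array"},"yaw":{"type":"array"},"grip_force":{"type":"number"}},"required":["hand","travel","yaw"]}

```bash
mkdir -p pics; python3 - <<'E'
from rig import env
import cv2,numpy as np
s=env.observe();print(s['time_s'],s['position'],s['tool_rot'],env.finger_overhang,s['grip_width'])
for n in("top","scene"):
    cv2.imwrite(f"pics/{n}1.png",env.get_image(n)[:,:,::-1]); print(n,env.calibration(n))
print(env.calibration("wrist"))
E
```

```text
0.0 [0.2404562  0.49436291 0.24768483] [[-8.99218068e-01  4.37499692e-01 -9.41447352e-04]
 [ 4.37500576e-01  8.99217373e-01 -1.16731386e-03]
 [ 3.35866359e-04 -1.46155348e-03 -9.99998876e-01]] 0.017 0.08551582621690408
top {'fx': 602.3656575722686, 'fy': 602.3656575722686, 'cx': 314.1841552819658, 'cy': 240.87857169277987, 'position': array([0.55953299, 0.02290468, 1.03905958]), 'rotation': array([[ 0.00406626, -0.99642506,  0.08438347],
       [-0.99998557, -0.00434789, -0.00315403],
       [ 0.00350964, -0.08436943, -0.99642836]])}
scene {'fx': 548.7567921261933, 'fy': 548.7567921261933, 'cx': 316.70710814369386, 'cy': 236.00569374098103, 'position': array([ 1.14020799, -0.49608473,  0.77269144]), 'rotation': array([[ 0.70129026,  0.51270065, -0.495308  ],
       [ 0.71275143, -0.4912996 ,  0.50060973],
       [ 0.01331831, -0.70410421, -0.70997175]])}
{'fx': 370.74417478677304, 'fy': 370.74417478677304, 'cx': 320.1723210820788, 'cy': 239.71076816456784, 'hand_eye': array([[-4.23549638e-04, -9.44233571e-01, -3.29276151e-01,
         8.50582682e-02],
       [ 9.99998567e-01, -9.39731852e-04,  1.40847531e-03,
         9.40053929e-04],
       [-1.63936096e-03, -3.29275083e-01,  9.44232616e-01,
        -1.25783211e-01],
       [ 0.00000000e+00,  0.00000000e+00,  0.00000000e+00,
         1.00000000e+00]])}
```

View pics/top1.png

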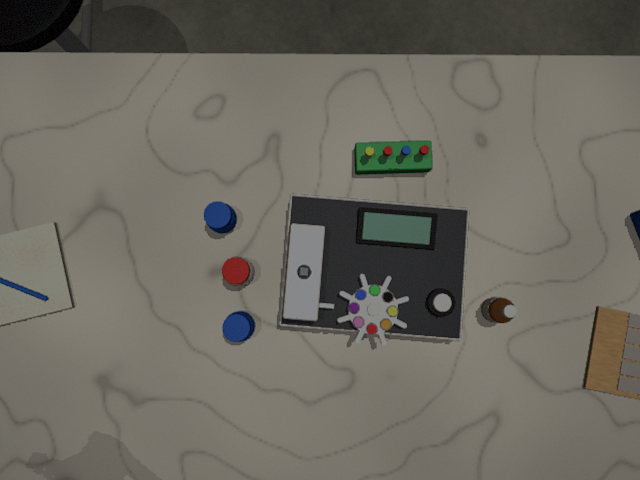

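View pics/scene1.png

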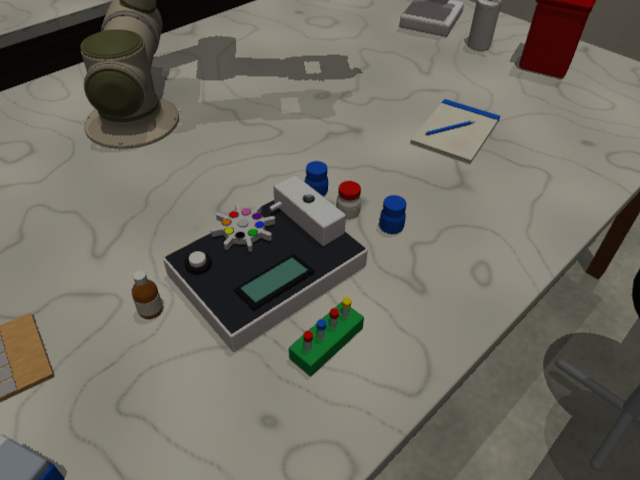

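The top view shows the wheel at about (373,310) and violet at the pointer, on the left at (354,308). Green is at the back at (375,290), so it needs two clicks anticlockwise, with the front lobes moving towards −y. The button is at (441,302). The scene view agrees.

```bash
cat >h.py <<'E'
from rig import env
import numpy as np,cv2
def ray(K,P,R,px,z):
    d=R@np.array([(px[0]-K['cx'])/K['fx'],(px[1]-K['cy'])/K['fy'],1.]);return P+d*(z-P[2])/d[2]
def top(px,z):
    c=env.calibration("top");return ray(c,c['position'],c['rotation'],px,z)
def wrist(px,z,s):
    c=env.calibration("wrist");H=c['hand_eye'];R=s['tool_rot'];return ray(c,s['position']+R@H[:3,3],R@H[:3,:3],px,z)
E
python3 - <<'E'
from h import *
for n,p,z in[('wheel',(373,310),.07),('button',(442,303),.072),('BL',(292,197),.05),('BR',(467,209),.05),('FR',(461,337),.05),('FL',(282,326),.05)]:print(n,top(p,z).round(4))
im=cv2.imread("pics/top1.png")[180:360,270:510];cv2.imwrite("pics/crop1.png",cv2.resize(im,None,fx=3.3,fy=3.3,interpolation=cv2.INTER_CUBIC))
E
```

```text
wheel [ 0.5311 -0.0747  0.07  ]
button [ 0.5427 -0.1849  0.072 ]
BL [0.7161 0.0568 0.05  ]
BR [ 0.6974 -0.2332  0.05  ]
FR [ 0.4874 -0.2198  0.05  ]
FL [0.504  0.0716 0.05  ]
```

View pics/crop1.png

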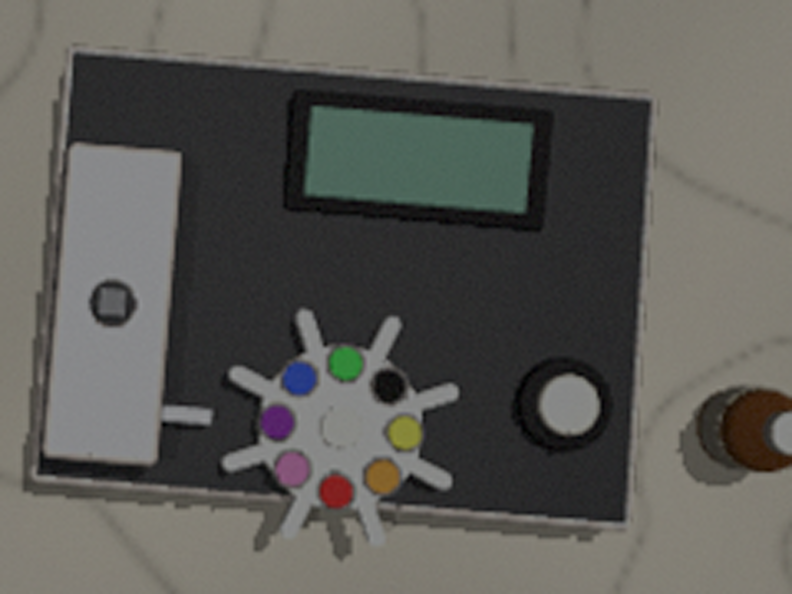

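The enlarged crop confirms violet at the pointer (violet at (278,422)). Yaw is about −4.5° and the axis is at about (0.532, −0.0755). The button's offset from the axis matches the given geometry.

Next I close the fingers and approach from the front, with tool y along the radius.

Request:
{"api": "jog_arm", "payload": {
  "hand": [0,0,0,0,0],
  "travel": [
    [0.0125,-0.0375,-0.0065],
    [0.0125,-0.0375,-0.0065],
    [0.0125,-0.0375,-0.0065],
    [0.0125,-0.0375,-0.0065],
    [0.0125,-0.0375,-0.0065]
  ],
  "yaw": [-0.08,-0.08,-0.08,-0.08,-0.08],
  "grip_force": 40
}}

```text
time_s: 0.72
position: [0.3032, 0.3058, 0.2155]
tool_rot: [[-0.656, 0.755, -0.0], [0.755, 0.656, -0.0], [0.0, -0.0, -1.0]]
ft_force: [0.3, 0.3, -0.3]
grip_width: -0.0001
gripper_force: 0.0
```

Request:
{"api": "jog_arm", "payload": {
  "hand": [0,0,0,0,0],
  "travel": [
    [0.0125,-0.0375,-0.0065],
    [0.0125,-0.0375,-0.0065],
    [0.0125,-0.0375,-0.0065],
    [0.0125,-0.0375,-0.0065],
    [0.0125,-0.0375,-0.0065]
  ],
  "yaw": [-0.08,-0.08,-0.08,-0.08,-0.08]
}}

```text
time_s: 1.35
position: [0.3657, 0.1183, 0.183]
tool_rot: [[-0.31, 0.951, -0.0], [0.951, 0.31, -0.0], [0.0, -0.0, -1.0]]
ft_force: [0.2, 0.4, -0.2]
grip_width: -0.0001
gripper_force: 0.0
```

Request:
{"api": "jog_arm", "payload": {
  "hand": [0,0,0,0,0],
  "travel": [
    [0.0125,-0.0375,-0.0065],
    [0.0125,-0.0375,-0.0065],
    [0.0125,-0.0375,-0.0065],
    [0.0125,-0.0375,-0.0065],
    [0.0,0.0,0.0]
  ],
  "yaw": [-0.08,-0.08,-0.08,-0.08,-0.075]
}}

```text
time_s: 1.98
position: [0.4161, -0.0325, 0.1567]
tool_rot: [[0.083, 0.997, -0.001], [0.997, -0.083, 0.0], [0.0, -0.001, -1.0]]
ft_force: [-0.4, 0.3, -0.6]
grip_width: 0.0
gripper_force: 0.0
```

```bash
python3 - <<'E'
from h import *
s=env.observe();R=s['tool_rot'];print(s['time_s'],s['position'],np.degrees(np.arctan2(R[1,1],R[0,1])),s['grip_width'],s['q'])
cv2.imwrite("pics/w1.png",env.get_image("wrist")[:,:,::-1])
E
```

```text
1.975 [ 0.41613969 -0.03249802  0.15669374] -4.7411395089763175 1.518123448165231e-05 [-2.08078309e+01  1.46956591e+01  1.02607446e+02 -1.37057395e-02
  6.27407505e+01 -1.60604091e+01]
```

View pics/w1.png

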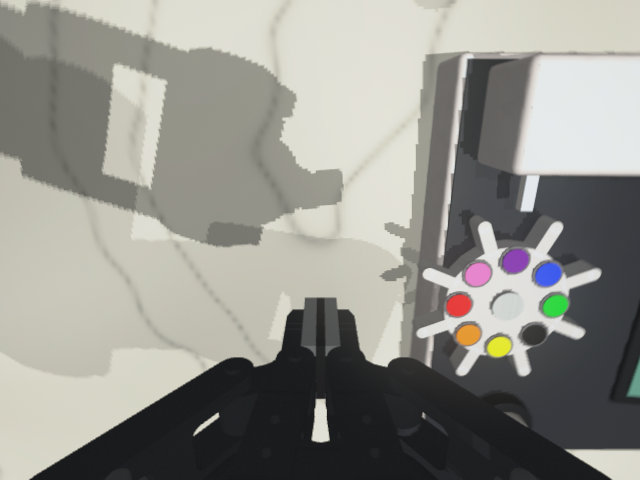

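The wrist view shows violet (515,260) nearest the pointer bar (529,195) and the wheel hub at (508,306). The fingertips are about 13 mm thick radially.

```bash
python3 - <<'E'
from h import *
s=env.observe()
print(wrist((508,306),.07,s),top((373.5,309.5),.07))
W=wrist((508,306),.07,s)
for p in((515,260),(499,347),(459,305),(556,306)):
    d=wrist(p,.07,s)-W; print(np.hypot(*d[:2]),np.degrees(np.arctan2(d[1],d[0])))
E
```

```text
[ 0.53425271 -0.07493876  0.07      ] [ 0.53185075 -0.07549481  0.07      ]
0.032121754584483006 86.89690420884126
0.031214752493953134 -96.52168516614711
0.03179967107247377 173.81648416296122
0.03105359817465865 -4.869487132573875
```

Request:
{"api": "jog_arm", "payload": {
  "hand": [0,0,0,0,0],
  "travel": [
    [0.0043,-0.0086,-0.02],
    [0.0043,-0.0086,-0.02],
    [0.0043,-0.0086,-0.02],
    [0.0043,-0.0086,-0.0197],
    [0,0,0]
  ],
  "yaw": [0,0,0,0,0]
}}

```text
time_s: 2.65
position: [0.4323, -0.0647, 0.0768]
tool_rot: [[0.076, 0.997, -0.002], [0.997, -0.076, 0.001], [0.001, -0.003, -1.0]]
ft_force: [0.6, 1.6, -0.1]
grip_width: -0.0002
gripper_force: 0.0
```

Request:
{"api": "jog_arm", "payload": {
  "hand": [0,0,0,0,0],
  "travel": [
    [0.0112,-0.0009,0],
    [0.0112,-0.0009,0],
    [0.0112,-0.0009,0],
    [0.0112,-0.001,0],
    [0,0,0]
  ],
  "yaw": [0,0,0,0,0]
}}

```text
time_s: 3.28
position: [0.4784, -0.0686, 0.0776]
tool_rot: [[0.077, 0.997, 0.0], [0.997, -0.077, -0.0], [-0.0, 0.0, -1.0]]
ft_force: [-0.5, 0.0, -0.2]
grip_width: 0.0001
gripper_force: 0.0
```

```bash
python3 - <<'E'
from h import *
s=env.observe();print(s['position'],s['ft_force'])
W=np.array([.533,-.0752]);f0=180-4.75;p=s['position'][:2]
for r in(0,45):
  P=p if r==0 else None
a=np.radians(f0+np.arange(0,46,9));q=W+.055*np.c_[np.cos(a),np.sin(a)]
print(q.round(4),np.diff(np.vstack([p,q]),axis=0).round(4))
E
```

```text
[ 0.47837234 -0.06860981  0.07759479] [-0.47216242  0.00278923 -0.21497763]
[[ 0.4782 -0.0706]
 [ 0.4782 -0.0793]
 [ 0.4795 -0.0878]
 [ 0.4821 -0.096 ]
 [ 0.486  -0.1037]
 [ 0.491  -0.1107]] [[-0.0002 -0.002 ]
 [-0.     -0.0086]
 [ 0.0013 -0.0085]
 [ 0.0026 -0.0082]
 [ 0.0039 -0.0077]
 [ 0.005  -0.007 ]]
```

Request:
{"api": "jog_arm", "payload": {
  "hand": [0,0,0,0,0],
  "travel": [
    [-0.0001,-0.0053,0],
    [0,-0.0053,0],
    [0.0005,-0.0043,0],
    [0.0008,-0.0042,0],
    [0.0011,-0.0041,0]
  ],
  "yaw": [0.0785,0.0785,0.0785,0.0785,0.0785]
}}

```text
time_s: 3.9
position: [0.478, -0.0886, 0.0773]
tool_rot: [[-0.314, 0.95, -0.004], [0.95, 0.314, 0.005], [0.006, -0.002, -1.0]]
ft_force: [-0.8, 0.1, -1.1]
grip_width: -0.0001
gripper_force: 0.5
```

Request:
{"api": "jog_arm", "payload": {
  "hand": [0,0,0,0,0],
  "travel": [
    [0.0015,-0.0041,0],
    [0.0018,-0.0039,0],
    [0.0021,-0.0038,0],
    [0.0024,-0.0036,0],
    [0.0026,-0.0034,0]
  ],
  "yaw": [0.0785,0.0785,0.0785,0.0785,0.0785]
}}

```text
time_s: 4.53
position: [0.49, -0.1105, 0.0775]
tool_rot: [[-0.652, 0.758, -0.001], [0.758, 0.652, 0.0], [0.001, -0.0, -1.0]]
ft_force: [-0.3, 0.2, -0.1]
grip_width: -0.0
gripper_force: 0.0
```

Request:
{"api": "jog_arm", "payload": {
  "hand": [0,0,0,0,0],
  "travel": [
    [0,0,0],
    [0,0,0],
    [0,0,0],
    [0,0,0],
    [0,0,0]
  ],
  "yaw": [0,0,0,0,0]
}}

```text
time_s: 5.15
position: [0.4903, -0.1105, 0.0776]
tool_rot: [[-0.65, 0.76, 0.0], [0.76, 0.65, 0.0], [-0.0, 0.0, -1.0]]
ft_force: [-1.1, -0.1, -0.7]
grip_width: -0.0001
gripper_force: 0.0
```

```bash
python3 - <<'E'
from h import *
s=env.observe();print(s['position'],s['ft_force'])
a=cv2.resize(env.get_image("top")[250:370,300:460,::-1],None,fx=4,fy=4,interpolation=cv2.INTER_CUBIC)
cv2.imwrite("pics/t2.png",a)
E
```

```text
[ 0.49028989 -0.11048891  0.07763657] [-1.06891114 -0.13485254 -0.6515189 ]
```

View pics/t2.png

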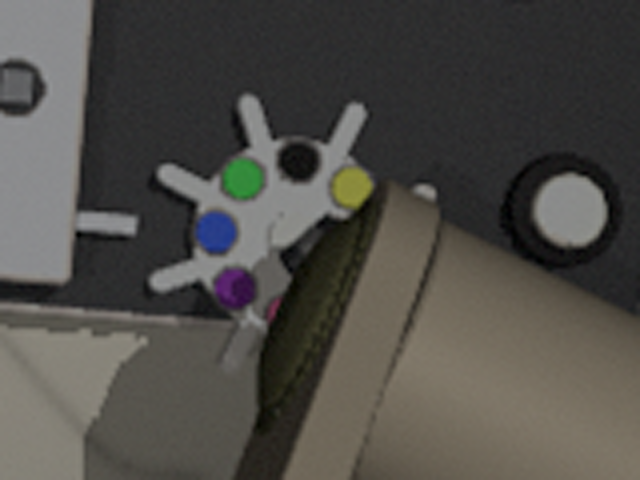

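One click worked: blue (216,232) now stands at the pointer (108,222), and green (242,178) is next. I retract along the radius, go back to the front and repeat.

Request:
{"api": "jog_arm", "payload": {
  "hand": [0,0,0,0,0],
  "travel": [
    [-0.0172,-0.0146,0],
    [-0.0172,-0.0146,0],
    [-0.0045,0.0145,0],
    [-0.0045,0.0145,0],
    [-0.0045,0.0145,0]
  ],
  "yaw": [0,0,-0.157,-0.157,-0.157]
}}

```text
time_s: 5.82
position: [0.4422, -0.0959, 0.0777]
tool_rot: [[-0.229, 0.973, 0.0], [0.973, 0.229, -0.0], [-0.0, 0.0, -1.0]]
ft_force: [0.9, -0.3, 0.4]
grip_width: 0.0001
gripper_force: 0.0
```

Request:
{"api": "jog_arm", "payload": {
  "hand": [0,0,0,0,0],
  "travel": [
    [-0.0045,0.0145,0],
    [-0.0045,0.0145,0],
    [0,0,0],
    [0,0,0],
    [0,0,0]
  ],
  "yaw": [-0.157,-0.157,0,0,0]
}}

```text
time_s: 6.45
position: [0.4337, -0.0677, 0.0776]
tool_rot: [[0.076, 0.997, 0.0], [0.997, -0.076, -0.0], [-0.0, 0.0, -1.0]]
ft_force: [-0.6, -1.0, 0.1]
grip_width: -0.0003
gripper_force: 0.0
```

Request:
{"api": "jog_arm", "payload": {
  "hand": [0,0,0,0,0],
  "travel": [
    [0.0112,-0.0008,0],
    [0.0112,-0.0008,0],
    [0.0112,-0.0007,0],
    [0.0109,-0.0006,0],
    [0,0,0]
  ],
  "yaw": [0,0,0,0,0]
}}

```text
time_s: 7.08
position: [0.4787, -0.0702, 0.0775]
tool_rot: [[0.076, 0.997, 0.0], [0.997, -0.076, -0.0], [-0.0, 0.0, -1.0]]
ft_force: [-0.4, 0.5, -0.3]
grip_width: 0.0
gripper_force: 0.0
```

Request:
{"api": "jog_arm", "payload": {
  "hand": [0,0,0,0,0],
  "travel": [
    [-0.0001,-0.0043,0],
    [0,-0.0043,0],
    [0.0005,-0.0043,0],
    [0.0008,-0.0042,0],
    [0.0011,-0.0041,0]
  ],
  "yaw": [0.0785,0.0785,0.0785,0.0785,0.0785]
}}

```text
time_s: 7.7
position: [0.4796, -0.0907, 0.0775]
tool_rot: [[-0.313, 0.95, -0.001], [0.95, 0.313, 0.001], [0.001, -0.001, -1.0]]
ft_force: [-0.7, 0.5, -0.2]
grip_width: -0.0001
gripper_force: 0.0
```

Request:
{"api": "jog_arm", "payload": {
  "hand": [0,0,0,0,0],
  "travel": [
    [0.0015,-0.0041,0],
    [0.0018,-0.0039,0],
    [0.0021,-0.0038,0],
    [0.0024,-0.0036,0],
    [0.0026,-0.0034,0]
  ],
  "yaw": [0.0785,0.0785,0.0785,0.0785,0.0785]
}}

```text
time_s: 8.32
position: [0.4902, -0.1101, 0.0775]
tool_rot: [[-0.652, 0.758, -0.001], [0.758, 0.652, 0.0], [0.001, -0.0, -1.0]]
ft_force: [0.1, 0.0, 0.4]
grip_width: -0.0001
gripper_force: 0.0
```

Request:
{"api": "jog_arm", "payload": {
  "hand": [0,0,0,0,0],
  "travel": [
    [0,0,0],
    [0,0,0],
    [-0.0172,-0.0146,0],
    [-0.0172,-0.0146,0],
    [0,0,0.04]
  ],
  "yaw": [0,0,0,0,0]
}}

```text
time_s: 8.95
position: [0.4542, -0.1393, 0.1163]
tool_rot: [[-0.648, 0.761, -0.005], [0.761, 0.648, 0.003], [0.006, -0.002, -1.0]]
ft_force: [0.2, -0.5, -0.5]
grip_width: 0.0
gripper_force: 0.0
```

```bash
python3 - <<'E'
from h import *
s=env.observe();print(s['position'],s['ft_force'])
a=cv2.resize(env.get_image("top")[250:370,300:460,::-1],None,fx=4,fy=4,interpolation=cv2.INTER_CUBIC)
cv2.imwrite("pics/t3.png",a)
E
```

```text
[ 0.45417384 -0.13925629  0.11630739] [ 0.17233238 -0.54083822 -0.51960123]
```

View pics/t3.png

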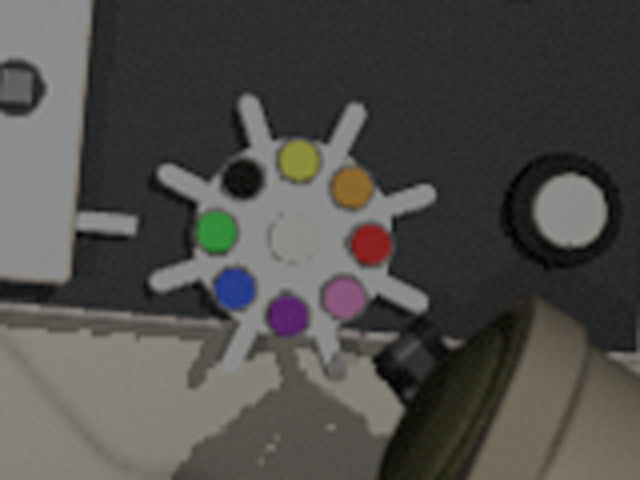

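Green (216,232) is now in line with the pointer (108,222), the finger is off, and the wheel is at rest. Next is the button at about (0.5435, −0.186).

Request:
{"api": "jog_arm", "payload": {
  "hand": [0,0,0,0,0],
  "travel": [
    [0,0,0.01],
    [0.0221,-0.0117,0],
    [0.0221,-0.0117,0],
    [0.0221,-0.0117,0],
    [0.0221,-0.0117,0]
  ],
  "yaw": [0,0,0,0,0]
}}

```text
time_s: 9.62
position: [0.5451, -0.1861, 0.1269]
tool_rot: [[-0.65, 0.76, -0.001], [0.76, 0.65, 0.001], [0.001, -0.001, -1.0]]
ft_force: [0.2, -0.1, -0.1]
grip_width: 0.0002
gripper_force: 0.0
```

Request:
{"api": "jog_arm", "payload": {
  "hand": [0,0,0,0,0],
  "travel": [
    [0,0,-0.01],
    [0,0,-0.01],
    [0,0,-0.01],
    [0,0,0],
    [0,0,0]
  ],
  "yaw": [0,0,0,0,0]
}}

```text
time_s: 10.25
position: [0.5446, -0.1861, 0.0979]
tool_rot: [[-0.65, 0.76, 0.0], [0.76, 0.65, -0.0], [-0.0, 0.0, -1.0]]
ft_force: [-0.2, -0.0, 0.3]
grip_width: 0.0002
gripper_force: 0.0
```

Request:
{"api": "jog_arm", "payload": {
  "hand": [0,0,0,0,0],
  "travel": [
    [-0.001,0,-0.004],
    [0,0,-0.004],
    [0,0,-0.003],
    [0,0,-0.002],
    [0,0,0]
  ],
  "yaw": [0,0,0,0,0]
}}

```text
time_s: 10.88
position: [0.5436, -0.1861, 0.0847]
tool_rot: [[-0.65, 0.76, -0.0], [0.76, 0.65, -0.0], [0.0, -0.0, -1.0]]
ft_force: [-1.6, 1.1, 3.3]
grip_width: -0.0001
gripper_force: 1.9
```

Request:
{"api": "jog_arm", "payload": {
  "hand": [0,0,0,0,0],
  "travel": [
    [0,0,-0.001],
    [0,0,-0.001],
    [0,0,-0.0005],
    [0,0,-0.0005],
    [0,0,0]
  ],
  "yaw": [0,0,0,0,0]
}}

```text
time_s: 11.5
position: [0.5436, -0.1861, 0.0829]
tool_rot: [[-0.65, 0.76, 0.001], [0.76, 0.65, -0.001], [-0.001, 0.0, -1.0]]
ft_force: [-4.8, 2.0, 14.9]
grip_width: 0.0003
gripper_force: 7.4
```

At 15 N with the tip at 65.9 mm, the button is against its stop. I let it come up and back off.

Request:
{"api": "jog_arm", "payload": {
  "hand": [0,0,0,0,0],
  "travel": [
    [0,0,0.005],
    [0,0,0.01],
    [0,0,0.03],
    [0,0,0.04],
    [0,0,0.04]
  ],
  "yaw": [0,0,0,0,0]
}}

```text
time_s: 12.12
position: [0.5435, -0.1861, 0.2079]
tool_rot: [[-0.65, 0.76, -0.0], [0.76, 0.65, 0.0], [0.0, 0.0, -1.0]]
ft_force: [-0.3, -0.1, 0.7]
grip_width: 0.0004
gripper_force: 0.0
```

Request:
{"api": "jog_arm", "payload": {
  "hand": [0,0,0,0,0],
  "travel": [
    [-0.04,-0.03,0.01],
    [-0.04,-0.03,0],
    [-0.04,-0.03,0],
    [0,0,0],
    [0,0,0]
  ],
  "yaw": [0,0,0,0,0]
}}

```text
time_s: 12.75
position: [0.4239, -0.276, 0.2168]
tool_rot: [[-0.65, 0.76, 0.0], [0.76, 0.65, 0.0], [-0.0, 0.0, -1.0]]
ft_force: [0.5, 0.0, -0.0]
grip_width: -0.0001
gripper_force: 0.0
```

```bash
python3 - <<'E'
from h import *
s=env.observe();print(s['time_s'],s['position'],s['ft_force'])
cv2.imwrite("pics/t4.png",env.get_image("top")[:,:,::-1])
E
```

```text
12.75 [ 0.42392667 -0.27604577  0.21677991] [ 0.53181578  0.00636287 -0.00212373]
```

View pics/t4.png

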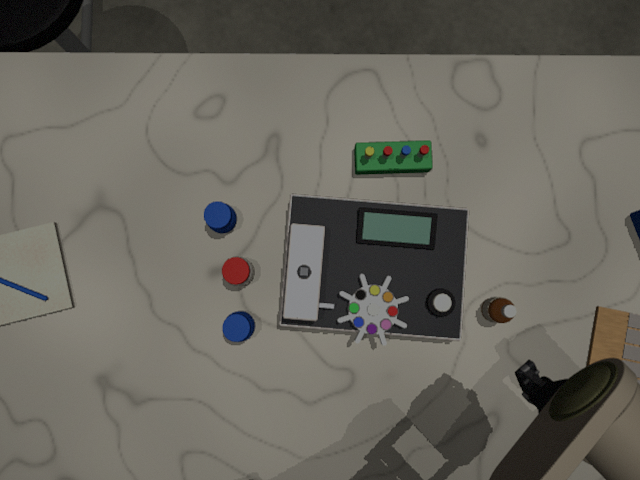

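Green (354,308) is at the pointer, the button (441,302) is up, and the bottle, jar and rack have not moved.

```bash
python3 -c "
from rig import env
print(env.close_job())"
```

```text
the job is handed in; nothing more can be done
None
```

The job is handed in: I clicked the wheel round two steps to green, then pressed the read button right down once and released it, with bottle, jar and rack left where they stood.

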